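# Chocolate towers onto the height blocks for spraying

## Task

Move the row of four chocolate towers from the cooling rack to the wooden height blocks on the spraying tray, in reverse order of size, so that all four tops come level for the airbrush: the tallest tower on the lowest block, and so on to the shortest tower on the highest block. Stand each upright in the middle of its block and let go; tip none of them over, and leave the little bowl and the jar where they stand.

Things in the scene. Friction and masses are not known exactly. Their poses are not given: they have to be found in the camera images.
- tower48: the shortest of four dark chocolate towers, 48 mm high: a round foot 40 mm across and 6 mm high, a straight round shaft 34 mm across up to 12 mm below the top, then a small domed cap. Origin at the centre of its underside, z up. At the start the four stand in a row, 78 mm apart in any order, on a wire cooling rack whose flat surface is 20 mm above the table.
- tower63: the second shortest of four dark chocolate towers, 63 mm high: a round foot 44 mm across and 6 mm high, a straight round shaft 38 mm across up to 12 mm below the top, then a small domed cap. Origin at the centre of its underside, z up. At the start the four stand in a row, 78 mm apart in any order, on a wire cooling rack whose flat surface is 20 mm above the table.
- tower78: the second tallest of four dark chocolate towers, 78 mm high: a round foot 48 mm across and 6 mm high, a straight round shaft 42 mm across up to 12 mm below the top, then a small domed cap. Origin at the centre of its underside, z up. At the start the four stand in a row, 78 mm apart in any order, on a wire cooling rack whose flat surface is 20 mm above the table.
- tower93: the tallest of four dark chocolate towers, 93 mm high: a round foot 52 mm across and 6 mm high, a straight round shaft 46 mm across up to 12 mm below the top, then a small domed cap. Origin at the centre of its underside, z up. At the start the four stand in a row, 78 mm apart in any order, on a wire cooling rack whose flat surface is 20 mm above the table.
- block25: the lowest of four fixed pale wooden height blocks, 25 mm high, 66 mm square and flat on top, empty at the start. Origin at the centre of its underside, so its top is at z = 25 mm in its own frame. The four stand in a row, 78 mm apart in any order, on the steel spraying tray, whose surface is 10 mm above the table.
- block40: the second lowest of four fixed pale wooden height blocks, 40 mm high, 62 mm square and flat on top, empty at the start. Origin at the centre of its underside, so its top is at z = 40 mm in its own frame. The four stand in a row, 78 mm apart in any order, on the steel spraying tray, whose surface is 10 mm above the table.
- block55: the second highest of four fixed pale wooden height blocks, 55 mm high, 58 mm square and flat on top, empty at the start. Origin at the centre of its underside, so its top is at z = 55 mm in its own frame. The four stand in a row, 78 mm apart in any order, on the steel spraying tray, whose surface is 10 mm above the table.
- block70: the highest of four fixed pale wooden height blocks, 70 mm high, 54 mm square and flat on top, empty at the start. Origin at the centre of its underside, so its top is at z = 70 mm in its own frame. The four stand in a row, 78 mm apart in any order, on the steel spraying tray, whose surface is 10 mm above the table.
- bowl: small white bowl of chocolate, 72 mm across and 30 mm high, loose on the table beyond the cooling rack, about 125 mm from the line of towers. To be left alone. Origin at the centre of its underside.
- jar: amber glass jar with a metal lid, 54 mm across and 70 mm high, loose on the table on the robot's side of the spraying tray, about 125 mm from the line of blocks. To be left alone. Origin at the centre of its underside.
Not all that is in view belongs to the job. Leave any green look-alike of the tower48 alone.

How it is judged:
By the outcome, as a careful person would: the job done as asked, in the order asked, and still so for the second after the job is handed in, with the robot touching nothing.
It also fails if it takes over 99 s, if anything falls off the work surface, if the arm or the gripper's body presses on something with over 40 N, if the wrist force passes 120 N, or if a joint passes its speed limit or range.

## Robot

A 6-joint arm with a two-finger parallel gripper is mounted at the origin on the work surface. World frame = base frame: x ahead of the robot, y to its left, z up, the work surface at z = 0. Lengths are in m, angles in rad, forces in N, time in s.
With the tool pointing down it reaches from about 0.3 to 0.875 m from the base axis. Payload 4.2 kg.
Tool frame: the origin (TCP) lies at the very end of the fingers, on their centre line; the grasp point (between the pads) lies robot.tcp_to_grasp behind it (robot.tcp_to_grasp is the distance from the TCP to the grasp point, in m); z points along the fingers, y is the line along which they close (so a half turn about z gives the same grasp; the last joint's range is limited). The gripper opens to 85 mm and grips with 20 to 120 N. Pads are 22 mm wide; open, the fingers measure 114 mm over their backs; the gripper's body (76 mm by 85 mm) begins 54 mm behind the grasp point. The pads swing forward as they close: fully open they stand 13 mm farther back than shut.
Start: joints at [1.306, 0.32, 1.565, -0, 1.257, -0.02], TCP at [0.139, 0.558, 0.202] pointing down, gripper open.
Joint ranges: [-3.11, 3.11], [-0.84, 2.01], [0.21, 2.61], [-1.34, 4.49], [0.05, 2.63], [-2.56, 2.56]. Speed limits (rad/s): [2.57, 2.57, 3.14, 3.14, 3.14, 3.14].

## Interface

Orientations are given as a unit quaternion [w, x, y, z].
In Python, from cell import robot, effector, eyes, close_job gives the robot as it stands. Calls block until the motion is done:
- robot.reach(position, orientation): joint-space move of the TCP to a pose.
- robot.servo_line(position, orientation=None, v=0.15): straight line of the TCP; orientation=None keeps the orientation; v is the mean speed in m/s.
- robot.movej(angles): joint-space move.
- effector.move_gripper(opening, grip_force=None): finger opening in m; grip_force is the grip in N (None keeps the last); returns when the fingers have stopped.
- robot.hold(seconds).
- robot.ik(position, orientation): joint angles nearest the present ones, or None.
- eyes.grab_frame(name): name is "side" or "top"; returns a dict with "img" (480x640x3 uint8, red, green, blue), "K" (3x3 intrinsics, pixels), "R" (3x3) and "t" (3): a world point X has camera coordinates R X + t. Camera axes: x right, y down, z forward; pixel columns grow to the right and rows downward; lengths in m; the calibration is good to about 2 mm. A picture is of the moment at which its call begins. There is no depth.
A pose or a line that the arm cannot do raises robot.PlanningError and nothing moves.
- close_job(): hands the job in; it is judged then, once.
Trained networks look in the newest picture that a camera, given by its name, has taken for a name from the list of things; names that differ only in an ending like _2 or _b are one class to them, and where a whole thing is asked for, a point or a joint stands for the part that bears it (a point fixed in the world has none). Each returns a list of dicts, best first, with "score" (0 to 1); they miss things now and then, are a little off and sometimes report something else, mostly with a low value. They report only what shows in the picture. A call takes as long as a camera call. They do not tell look-alikes from the thing itself.
- eyes.find_in(camera, label): "centre" ([column, row] in pixels, amid what is visible of it).
Readings, each from a call of its own:
- robot.get_time_s(): time.
- robot.get_joint_positions(): joint angles.
- robot.get_qvel(): joint speeds.
- robot.get_tau(): joint torques, N m.
- robot.get_position(): TCP position.
- robot.get_eef_rot(): TCP orientation.
- robot.get_force(): force on the tool from outside, world axes, zero at the start.
- robot.get_ft_torque(): the same for the moment, N m.
- robot.get_grip_width(): finger opening in m.
- robot.get_finger_force(): force on a finger pad.
Only numpy, scipy, OpenCV 4.12 (cv2) and the standard library are available. Lean on these libraries where they do the work, as an engineer would, in place of code of your own. Each camera call takes 0.05 s, during which the arm holds its last target. There are 200 camera calls.

## Working session

There is one attempt and no reset: what is moved stays moved. The work goes in short steps, each a Python script; the robot and the scene stay as the last script left them, time stands still between calls to the robot, and variables do not carry over. Pictures are saved under pics/ and viewed, at most 14 in all, crops included, and the job is handed in when it is done.

```bash
mkdir -p pics; ls
python3 - <<'E'
from cell import robot, effector, eyes
import cv2
for c in("top","side"):
    f=eyes.grab_frame(c); cv2.imwrite(f"pics/{c}0.png",f["img"][:,:,::-1])
    print(c,f["K"],f["R"],f["t"])
    for n in "tower48 tower63 tower78 tower93 block25 block40 block55 block70 bowl jar".split():
        print(n,[([round(v) for v in d["centre"]],round(d["score"],2)) for d in eyes.find_in(c,n)])
print(robot.tcp_to_grasp,robot.get_eef_rot(),robot.get_time_s())
E
```

```text
pics
top [[542.48555748   0.         315.77766463]
 [  0.         542.48555748 246.08652329]
 [  0.           0.           1.        ]] [[ 0.01477397 -0.99964678  0.02209184]
 [-0.99307527 -0.01724499 -0.11620726]
 [ 0.11654718 -0.02022201 -0.99297927]] [-0.02363068  0.51111044  1.00933595]
tower48 [([437, 348], 0.85), ([398, 337], 0.82), ([419, 273], 0.81), ([465, 275], 0.77), ([336, 278], 0.58), ([378, 272], 0.58)]
tower63 [([437, 348], 0.85), ([398, 337], 0.82), ([419, 273], 0.81), ([465, 275], 0.77), ([336, 278], 0.58), ([378, 272], 0.58)]
tower78 [([437, 348], 0.85), ([398, 337], 0.82), ([419, 273], 0.81), ([465, 275], 0.77), ([336, 278], 0.58), ([378, 272], 0.58)]
tower93 [([437, 348], 0.85), ([398, 337], 0.82), ([419, 273], 0.81), ([465, 275], 0.77), ([336, 278], 0.58), ([378, 272], 0.58)]
block25 [([144, 205], 0.95), ([186, 213], 0.87), ([221, 216], 0.83), ([261, 222], 0.6)]
block40 [([144, 205], 0.95), ([186, 213], 0.87), ([221, 216], 0.83), ([261, 222], 0.6)]
block55 [([144, 205], 0.95), ([186, 213], 0.87), ([221, 216], 0.83), ([261, 222], 0.6)]
block70 [([144, 205], 0.95),
[... 674 characters left out ...]
), ([313, 316], 0.62)]
tower78 [([234, 382], 0.89), ([240, 435], 0.88), ([296, 279], 0.68), ([352, 420], 0.63), ([334, 371], 0.62), ([313, 316], 0.62)]
tower93 [([234, 382], 0.89), ([240, 435], 0.88), ([296, 279], 0.68), ([352, 420], 0.63), ([334, 371], 0.62), ([313, 316], 0.62)]
block25 [([306, 132], 0.97), ([324, 203], 0.7), ([309, 153], 0.67)]
block40 [([306, 132], 0.97), ([324, 203], 0.7), ([309, 153], 0.67)]
block55 [([306, 132], 0.97), ([324, 203], 0.7), ([309, 153], 0.67)]
block70 [([306, 132], 0.97), ([324, 203], 0.7), ([309, 153], 0.67)]
bowl [([390, 305], 0.82)]
jar [([250, 188], 0.97), ([311, 315], 0.45)]
0.0187 [-5.31592014e-07  1.22111324e-01  9.92516408e-01  5.97765168e-05] 1.1
```

View pics/top0.png

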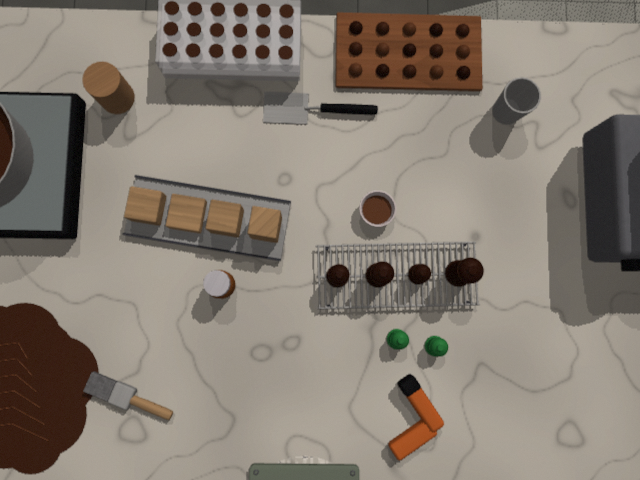

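View pics/side0.png

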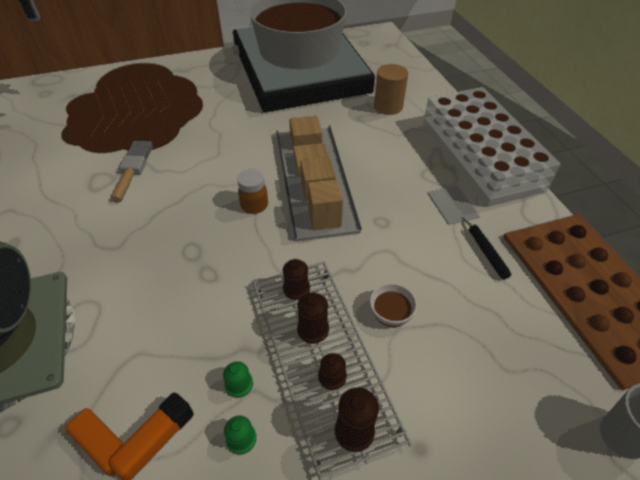

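The side view shows the towers from near to far as 93 (356,418), 48 (333,371), 78 (313,316) and 63 (296,279). The green look-alikes are off the rack. In the top view the blocks seem to run 25, 40, 55, 70 from left to right. I'll fit both rows with silhouette models and check the orders against every permutation.

```bash
cat > fit.py <<'E'
import numpy as np, cv2, itertools
from scipy.optimize import least_squares
from cell import eyes
def cyl(r,z0,z1):
    a=np.linspace(0,2*np.pi,24,endpoint=False); return np.array([[r*np.cos(t),r*np.sin(t),z] for z in(z0,z1) for t in a])
def tower(h,yaw):
    s=(h-14)/2000; return np.vstack([cyl(s+.003,0,.006),cyl(s,0,h/1e3-.012),cyl(s*.6,0,h/1e3-.001)])+[0,0,.02]
def block(h,yaw):
    a=(76-h*.4*.5)/1e3; a={25:66,40:62,55:58,70:54}[h]/2000
    p=np.array([[x*a,y*a,z] for x in(-1,1) for y in(-1,1) for z in(0,h/1e3)]); c,s=np.cos(yaw),np.sin(yaw)
    return p@np.array([[c,s,0],[-s,c,0],[0,0,1]])+[0,0,.01]
def hull(f,P):
    q=(f["K"]@(f["R"]@P.T+f["t"][:,None])); return cv2.convexHull((q[:2]/q[2]).T.astype(np.float32))
def cen(h):
    m=cv2.moments(h); return np.array([m["m10"],m["m01"]])/m["m00"]
def row(p): # positions of the 4, p=(cx,cy,angle), first has greatest y
    d=np.array([np.sin(p[2]),-np.cos(p[2])]); return [np.array(p[:2])+.078*k*d for k in(-1.5,-.5,.5,1.5)]
def hulls(f,kind,order,p): return [hull(f,kind(h,p[2])+[*c,0]) for h,c in zip(order,row(p))]
def fit(obs,kind,order,p0): # obs: list of (frame, {index:pixel})
    g=lambda p: np.concatenate([cen(hulls(f,kind,order,p)[i])-px for f,o in obs for i,px in o.items()])
    return least_squares(g,p0,loss="soft_l1",f_scale=2)
E
cat > m1.py <<'E'
from fit import *
import json
T=eyes.grab_frame("top"); S=eyes.grab_frame("side")
b=lambda l:{i:np.array(x,float) for i,x in enumerate(l) if x}
bo=[(T,b([[144,205],[186,213],[221,216],[261,222]])),(S,b([[306,132],None,None,[324,203]]))]
to=[(T,b([[336,278],[378,272],[419,273],[465,275]])),(S,b([[296,279],[313,316],[334,371],[352,420]]))]
out={}
for nm,o,k,hs,p0 in(("b",bo,block,(25,40,55,70),(.55,.2,0.)),("t",to,tower,(48,63,78,93),(.5,-.2,0.))):
    R=sorted(((fit(o,k,h,p0),h) for h in itertools.permutations(hs)),key=lambda r:r[0].cost)
    for r,h in R[:3]: print(nm,h,r.cost.round(2),r.x.round(4))
    print(R[0][0].fun.round(1)); out[nm]=[R[0][1],R[0][0].x.tolist()]
    for f in(T,S): cv2.polylines(f["img"],[np.int32(np.round(h*8)) for h in hulls(f,k,R[0][1],R[0][0].x)],True,(0,255,0),1,cv2.LINE_AA,3)
json.dump(out,open("fit.json","w"))
a=cv2.resize(T["img"][170:320,110:490],(800,316),interpolation=cv2.INTER_CUBIC)
s=S["img"][110:470,230:430]; s=cv2.resize(s,(333,600))
cv2.imwrite("pics/t1.png",a[:,:,::-1]); cv2.imwrite("pics/s1.png",s[:,:,::-1])
E
python3 m1.py
```

```text
b (25, 40, 55, 70) 9.83 [ 0.5681  0.2025 -0.1467]
b (40, 25, 55, 70) 15.06 [ 0.5677  0.2002 -0.1085]
b (40, 55, 25, 70) 16.35 [ 0.5677  0.2005 -0.1422]
[-0.5  0.5 -3.6 -1.8  0.8  1.   0.9  0.9 -0.3  1.9  1.1 -0.8]
t (63, 78, 48, 93) 15.85 [ 0.4598 -0.173   0.0245]
t (48, 78, 63, 93) 19.26 [ 0.4594 -0.1727  0.0247]
t (63, 93, 48, 78) 19.61 [ 0.4596 -0.1725  0.0202]
[ 0.8 -3.2  0.9  1.9 -0.7  1.1 -1.4 -2.2  0.3 -0.1 -0.4  1.6 -2.6  0.3
  2.5 -0.3]
```

View pics/t1.png

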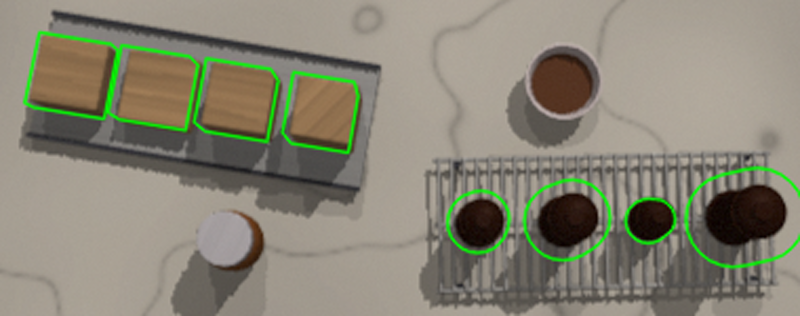

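View pics/s1.png

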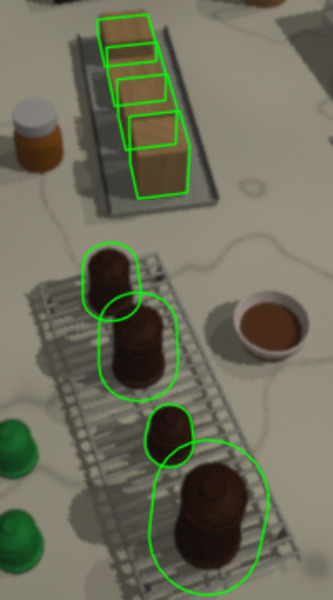

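The orders are confirmed, and the block fit looks good. My tower radii were wrong, so I'll fix them and refine both rows on colour masks.

```bash
sed -i 's|s=(h-14)/2000;|s=(34+(h-48)*4/15)/2000;|' fit.py
cat > m2.py <<'E'
from fit import *
import json
from scipy.optimize import minimize
T=eyes.grab_frame("top"); S=eyes.grab_frame("side"); F=json.load(open("fit.json"))
def mask(img,k):
    h,s,v=cv2.split(cv2.cvtColor(cv2.GaussianBlur(img,(3,3),0),cv2.COLOR_RGB2HSV))
    m=(s>75)&(h<25)&(v>60) if k is block else (v<65)&(s>60)&((h<25)|(h>165))
    return cv2.morphologyEx(m.astype(np.uint8),cv2.MORPH_OPEN,np.ones((2,2)))
def draw(f,k,o,p):
    m=np.zeros((480,640),np.uint8)
    for h in hulls(f,k,o,p): cv2.fillPoly(m,[np.int32(np.round(h*16))],255,cv2.LINE_AA,4)
    return m/255.
for nm,k in(("b",block),("t",tower)):
    o,p0=F[nm]; fs=[]
    for f in(T,S):
        roi=cv2.dilate((draw(f,k,o,p0)>0).astype(np.uint8),np.ones((9,9))); fs.append((f,mask(f["img"],k)*roi))
    c=lambda p,fs=fs:sum(abs(draw(f,k,o,p)-m).sum()/m.sum() for f,m in fs)
    for sub in(fs[:1],fs[1:],fs):
        r=minimize(lambda p:c(p,sub),p0,method="Nelder-Mead",options=dict(initial_simplex=np.array(p0)+np.array([[0,0,0],[.006,0,0],[0,.006,0],[0,0,.04]])))
        print(nm,r.x.round(4),round(r.fun,3))
    F[nm][1]=r.x.tolist()
    for f,m in fs:
        cv2.polylines(f["img"],[np.int32(np.round(h*8)) for h in hulls(f,k,o,r.x)],True,(0,255,0),1,cv2.LINE_AA,3)
json.dump(F,open("fit2.json","w"))
a=cv2.resize(T["img"][170:320,110:490],(800,316),interpolation=cv2.INTER_CUBIC)
s=cv2.resize(S["img"][110:470,230:430],(333,600)).transpose(1,0,2)[:, ::-1]
cv2.imwrite("pics/f2.png",np.vstack([a[:260],np.pad(s,((0,0),(0,200),(0,0)))])[:600,:,::-1])
E
python3 m2.py
```

```text
b [ 0.5651  0.1955 -0.1375] 0.163
b [ 0.5687  0.2005 -0.162 ] 0.093
b [ 0.5655  0.1967 -0.1554] 0.281
t [ 0.4585 -0.1752  0.0321] 0.191
t [ 0.4609 -0.1746  0.0441] 0.15
t [ 0.4601 -0.1753  0.0441] 0.351
```

View pics/f2.png

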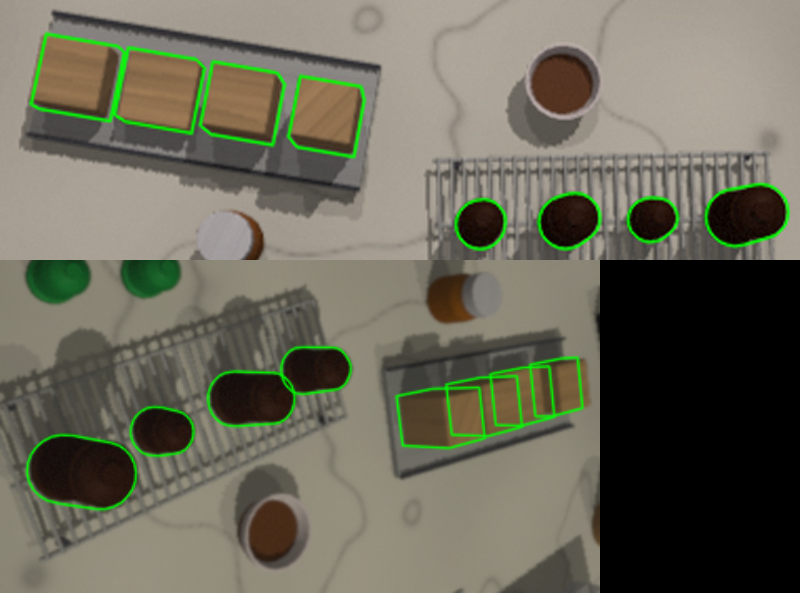

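The outlines now match: towers within about 1 px, and the order is 63, 78, 48, 93 against blocks 25, 40, 55, 70, left to right in the top view. I'll move the tallest tower first.

```bash
cat > mv.py <<'E'
import json, numpy as np, cv2
from fit import row
from cell import robot, effector, eyes
F=json.load(open("fit2.json")); F["b"][1]=[.567,.199,-.150]
BL={93:25,78:40,63:55,48:70}; G={48:.026,63:.036,78:.045,93:.052}
def q(a): f=(a+np.pi/2)/2; return [0,np.cos(f),np.sin(f),0]
def pos(k,h): return row(F[k][1])[F[k][0].index(h)]
def move(h,off=(0,0)):
    s,t=pos("t",h),pos("b",BL[h])+off; qs,qt=q(F["t"][1][2]),q(F["b"][1][2])
    g=G[h]-robot.tcp_to_grasp; zs=.02+g; zt=.010+BL[h]/1e3+g; zc=.17+g
    effector.move_gripper(.085)
    robot.reach([*s,max(.16,zs+.02)],qs); robot.servo_line([*s,zs],v=.15)
    effector.move_gripper(0.,40); print(h,"width",robot.get_grip_width(),robot.get_finger_force())
    if abs(robot.get_grip_width()-(34+(h-48)*4/15)/1e3)>.004: raise SystemExit("bad grip")
    robot.servo_line([*s,zc],v=.2); print("force",robot.get_force().round(2) if hasattr(robot.get_force(),"round") else robot.get_force(),robot.get_grip_width())
    robot.reach([*t,zc],qt); robot.servo_line([*t,zt+.02],v=.2); robot.servo_line([*t,zt+.001],v=.04)
    robot.hold(.2); print("down",robot.get_force(),robot.get_position())
    effector.move_gripper(.075); robot.servo_line([*t,zt+.14],v=.2); print("t",robot.get_time_s())
E
python3 - <<'E'
from mv import *
move(93)
robot.reach([.45,-.05,.3],q(0))
for c in("top","side"): cv2.imwrite(f"pics/{c}3.png",eyes.grab_frame(c)["img"][:,:,::-1])
print(robot.get_time_s())
a=cv2.imread("pics/top3.png")[150:330,90:490];b=cv2.imread("pics/side3.png")[80:260,200:600]
cv2.imwrite("pics/c3.png",cv2.resize(np.vstack([a,b]),(660,594),interpolation=cv2.INTER_CUBIC))
E
```

```text
93 width 0.044912172749418486 40.65173065289855
force [-1.19  0.24 -1.99] 0.04420248020015269
down [-14.1876376   -6.30132476  49.9869904 ] [0.58649857 0.31626637 0.08208887]
t 11.9333
13.5167
```

View pics/c3.png

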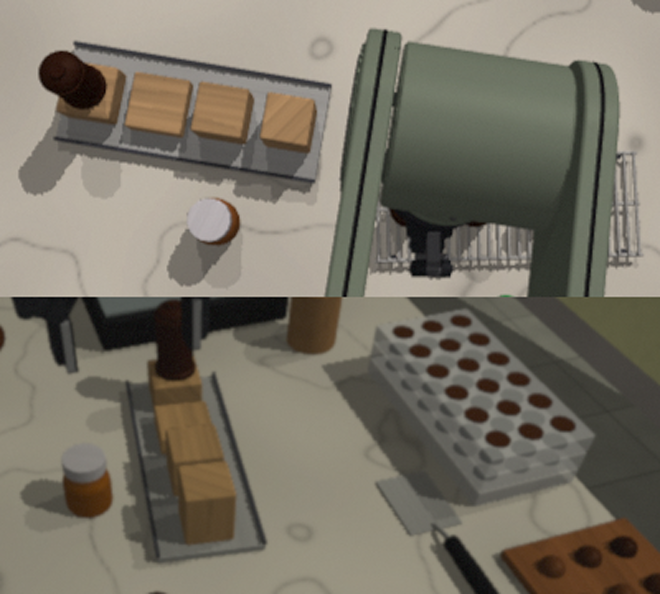

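The tallest tower stands upright on its block: base near the block centre in the top crop, clear in the side crop. But the put-down contact was early, 50 N with the TCP 13 mm high. For the next tower I'll log positions and lower it with a force guard.

```bash
python3 - <<'E'
s=open("mv.py").read()
s=s.replace("robot.servo_line([*t,zt+.001],v=.04)\n","lower(t,zt)\n").replace("robot.servo_line([*t,zt+.02],v=.2)","robot.servo_line([*t,zt+.022],v=.2)")
s=s.replace('    effector.move_gripper(0.,40)','    print("cmd",zs,robot.get_position(),robot.get_force()); effector.move_gripper(0.,40); print("closed",robot.get_position()[2],robot.get_force())')
s=s.replace('print("force"','print("zc",zc,robot.get_position()[2],"force"')
s=s.replace("def move","""def lower(t,zt):
    f0=robot.get_force()[2]; L=[]
    for d in np.arange(.020,-.0021,-.002):
        robot.servo_line([*t,zt+d],v=.04); f=robot.get_force()[2]-f0; L.append((round(d*1e3),round((robot.get_position()[2]-zt)*1e3,1),round(f,1)))
        if f>5: break
    print(L)
def move""")
open("mv.py","w").write(s)
E
python3 - <<'E'
from mv import *
print("free",robot.get_position(),robot.get_force())
move(78)
robot.reach([.45,-.05,.3],q(0)); robot.reach([.35,-.25,.3],q(0))
from fit import *
T=eyes.grab_frame("top"); S=eyes.grab_frame("side"); print(robot.get_time_s())
p=F["b"][1]
for f in(T,S):
    for h in(93,78):
        b=BL[h]; H=[hull(f,block(b,p[2])+[*pos("b",b),0]),hull(f,tower(h,0)+[*pos("b",b),b/1e3-.01])]
        cv2.polylines(f["img"],[np.int32(np.round(x*8)) for x in H],True,(0,255,0),1,cv2.LINE_AA,3)
a=T["img"][150:300,90:330];b=S["img"][60:240,220:400]
cv2.imwrite("pics/c4.png",np.hstack([cv2.resize(a,None,fx=1.8,fy=1.8),cv2.resize(b,(270,270))])[:,:,::-1])
E
```

```text
free [ 0.45046632 -0.04938574  0.29953515] [ 0.58612693 -0.05107634 -0.65865466]
cmd 0.046299999999999994 [ 0.45945991 -0.13637917  0.04737893] [ 1.17652888  0.96678368 -0.16099046]
closed 0.04724741456752646 [-1.8634221   0.98483657  5.92728324]
78 width 0.039951049328043 39.664966240525246
zc 0.1963 0.1950930257190071 force [-0.18 -0.47 -1.52] 0.039518987344673136
[(20, np.float64(21.2), np.float64(-0.1)), (18, np.float64(18.1), np.float64(-0.9)), (16, np.float64(15.8), np.float64(-0.6)), (14, np.float64(13.8), np.float64(-0.6)), (12, np.float64(11.8), np.float64(-0.9)), (10, np.float64(9.8), np.float64(-1.1)), (8, np.float64(7.8), np.float64(-0.4)), (6, np.float64(5.8), np.float64(-0.3)), (4, np.float64(3.8), np.float64(-0.0)), (2, np.float64(1.8), np.float64(-0.9)), (0, np.float64(-0.2), np.float64(-1.2)), (-2, np.float64(-2.2), np.float64(-0.6))]
down [ 0.09317696 -0.07906858 -1.31228608] [0.57287199 0.23755593 0.07436101]
t 23.3833
25.6
```

View pics/c4.png

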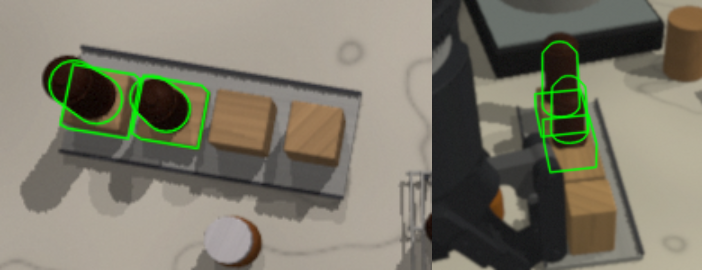

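In the overlay the leftmost tower stands higher than its model. Together with the early contact on block 1 and none on block 2, this suggests the first two blocks are really 40 and 25. I'll test every block order against the masks of the initial pictures.

```bash
cat > m3.py <<'E'
from fit import *
import json
from scipy.optimize import minimize
fr={c:eyes.grab_frame(c) for c in("top","side")}
for c in fr: fr[c]["img"]=cv2.imread(f"pics/{c}0.png")[:,:,::-1].copy()
def draw(f,o,p):
    m=np.zeros((480,640),np.uint8)
    for h in hulls(f,block,o,p): cv2.fillPoly(m,[np.int32(np.round(h*16))],255,cv2.LINE_AA,4)
    return m/255.
p0=[.567,.199,-.15]; fs=[]
for c,f in fr.items():
    h,s,v=cv2.split(cv2.cvtColor(f["img"],cv2.COLOR_RGB2HSV)); m=((s>60)&(h<25)).astype(np.uint8)
    m=cv2.morphologyEx(m,cv2.MORPH_OPEN,np.ones((3,3)))
    roi=cv2.dilate((draw(f,(70,)*4,p0)>0).astype(np.uint8),np.ones((13,13))); fs.append((f,m*roi))
R=[]
for o in itertools.permutations((25,40,55,70)):
    r=minimize(lambda p:sum(abs(draw(f,o,p)-m).sum()/m.sum() for f,m in fs),p0,method="Nelder-Mead",options=dict(initial_simplex=np.array(p0)+np.array([[0,0,0],[.006,0,0],[0,.006,0],[0,0,.06]])))
    R.append((round(r.fun,3),o,r.x.round(4).tolist()))
R.sort(key=lambda r:r[0])
for r in R[:5]: print(r)
out=[]
for r in R[:2]:
    t=[]
    for (f,m),(y,x) in zip(fs,((160,105),(95,250))):
        g=f["img"].copy(); g=cv2.resize(g[y:y+140,x:x+190],None,fx=2.1,fy=2.1,interpolation=cv2.INTER_CUBIC)
        cv2.polylines(g,[np.int32(np.round((h-[x,y])*2.1*8)) for h in hulls(f,block,r[1],r[2])],True,(0,255,0),1,cv2.LINE_AA,3); t.append(g)
    out.append(np.hstack(t))
cv2.imwrite("pics/c5.png",np.vstack(out)[:,:,::-1])
E
python3 m3.py
```

```text
(np.float64(0.189), (40, 25, 55, 70), [0.5671, 0.1988, -0.1516])
(np.float64(0.228), (25, 40, 55, 70), [0.5666, 0.1989, -0.1559])
(np.float64(0.229), (40, 25, 70, 55), [0.567, 0.1986, -0.1528])
(np.float64(0.253), (55, 25, 40, 70), [0.5655, 0.1975, -0.1488])
(np.float64(0.263), (25, 55, 40, 70), [0.5656, 0.1989, -0.1535])
```

View pics/c5.png

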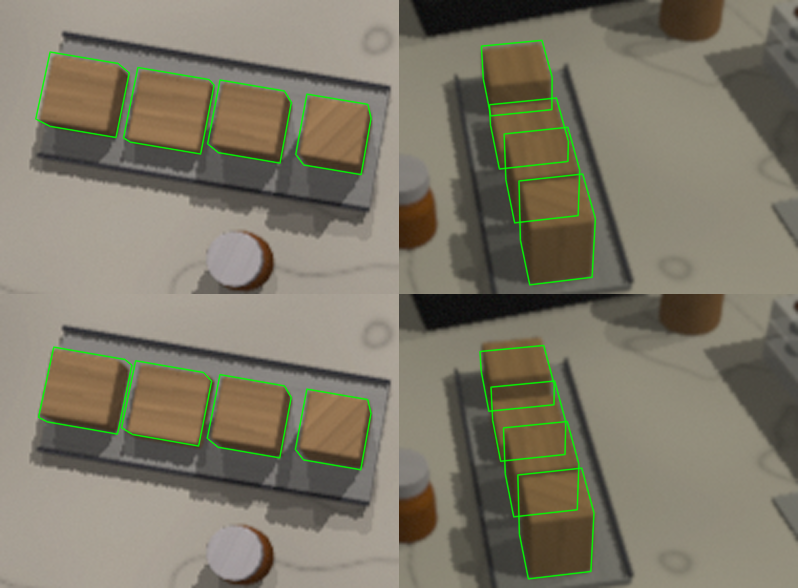

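The fit is decisive: the blocks are 40, 25, 55, 70 from left to right, and their positions don't change. So I placed 93 and 78 the wrong way round. I'll use block55 as a temporary spot to swap them, after measuring where both stand.

```bash
cat > loc.py <<'E'
from fit import *
from scipy.optimize import minimize
def locate(items,cams=("top","side"),save=None):  # items: (tower h, z of underside, xy guess)
    fs=[]
    def polys(f,v): return [hull(f,tower(h,0)+[v[2*i],v[2*i+1],z-.02]) for i,(h,z,_) in enumerate(items)]
    def draw(f,v):
        m=np.zeros((480,640),np.uint8)
        for p in polys(f,v): cv2.fillPoly(m,[np.int32(np.round(p*16))],255,cv2.LINE_AA,4)
        return m/255.
    v0=np.concatenate([g for _,_,g in items])
    for c in cams:
        f=eyes.grab_frame(c); h,s,v=cv2.split(cv2.cvtColor(cv2.GaussianBlur(f["img"],(3,3),0),cv2.COLOR_RGB2HSV))
        m=((v<65)&(s>60)&((h<25)|(h>165))).astype(np.uint8)*cv2.dilate((draw(f,v0)>0).astype(np.uint8),np.ones((17,17)))
        fs.append((f,cv2.morphologyEx(m,cv2.MORPH_OPEN,np.ones((2,2)))))
    sx=np.vstack([v0,v0+.006*np.eye(len(v0))])
    r=minimize(lambda v:sum(abs(draw(f,v)-m).sum()/m.sum() for f,m in fs),v0,method="Nelder-Mead",options=dict(initial_simplex=sx,maxiter=800))
    if save:
        t=[]
        for (f,m),(y,x) in zip(fs,((145,85),(55,220))):
            g=cv2.resize(f["img"][y:y+150,x:x+190],None,fx=2.1,fy=2.1,interpolation=cv2.INTER_CUBIC)
            cv2.polylines(g,[np.int32(np.round((p-[x,y])*2.1*8)) for p in polys(f,r.x)],True,(0,255,0),1,cv2.LINE_AA,3); t.append(g)
        cv2.imwrite(save,np.hstack(t)[:,:,::-1])
    return r.x.reshape(-1,2),r.fun
E
python3 - <<'E'
from mv import *
from loc import locate
F["b"]=[[40,25,55,70],[.567,.1988,-.1516]]
json.dump(F,open("fit3.json","w"))
g=[(93,.05,pos("b",40)),(78,.035,pos("b",25))]
x,c=locate(g,save="pics/c6.png"); print(x,c,x-np.array([pos("b",40),pos("b",25)]))
x,c=locate(g,("top",)); print(x,c)
E
```

```text
[[0.58473386 0.31315272]
 [0.57132298 0.23948949]] 0.3609205931435945 [[ 6.45184173e-05 -1.30537147e-03]
 [-1.56679796e-03  2.13679021e-03]]
[[0.58273368 0.31480216]
 [0.57154231 0.23747503]] 0.1311554836001679
```

View pics/c6.png

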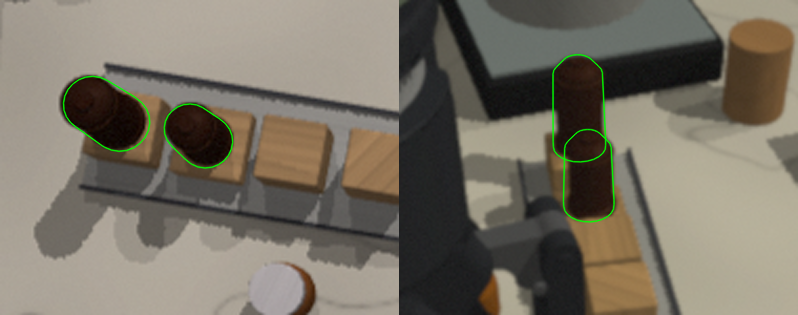

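Both stand within about 2 mm of the block centres, and the outlines match in both views. Now the swap.

```bash
sed -i 's|fit2.json|fit3.json|; s|; F\["b"\]\[1\]=.*$||; s|np.arange(.020,-.0021,-.002)|(.004,.0025,.001,0,-.001)|; s|zt+.022|zt+.008|; s|print("zc"|0 and print("zc"|; s|print("cmd"[^;]*; ||; s|; print("closed".*)$||' mv.py
cat >> mv.py <<'E'
def carry(h,src,dst,zb,sxy=None): # src: block height or 0 for rack; zb: travel height of underside
    s=pos("t",h) if not src else pos("b",src); s=s if sxy is None else np.array(sxy)
    qs,qt=q(F["t" if not src else "b"][1][2]),q(F["b"][1][2]); t=pos("b",dst)
    g=G[h]-robot.tcp_to_grasp; zs=(.01+src/1e3 if src else .02)+g; zt=.01+dst/1e3+g
    effector.move_gripper(.08)
    robot.reach([*s,max(.16,zs+h/1e3-G[h]+.03)],qs); robot.servo_line([*s,zs],v=.2)
    effector.move_gripper(0.,40); w=robot.get_grip_width(); print(h,"width",round(w,4))
    if abs(w-(34+(h-48)*4/15)/1e3)>.004: raise SystemExit("bad grip")
    robot.servo_line([*s,zb+g],v=.2); robot.reach([*t,zb+g],qt)
    robot.servo_line([*t,zt+.008],v=.2); lower(t,zt); effector.move_gripper(.075)
    robot.servo_line([*t,zt+h/1e3-G[h]+.035],v=.2); print("t",robot.get_time_s())
E
python3 - <<'E'
from mv import *
from loc import locate
carry(78,25,55,.10,[.5714,.2385]); carry(93,40,25,.08,[.584,.314])
carry(78,55,40,.155)
print(robot.get_force())
robot.reach([.40,-.12,.25],q(0)); print(robot.get_time_s())
g=[(93,.035,pos("b",25)),(78,.05,pos("b",40))]
x,c=locate(g,save="pics/c7.png"); print(c,(x-np.array([i[2] for i in g])).round(4))
E
```

```text
78 width 0.0398
[(4, np.float64(4.4), np.float64(-0.5)), (2, np.float64(2.7), np.float64(-0.5)), (1, np.float64(1.7), np.float64(4.0)), (0, np.float64(1.6), np.float64(9.6))]
t 32.275
93 width 0.0443
[(4, np.float64(4.7), np.float64(-0.2)), (2, np.float64(2.8), np.float64(-0.5)), (1, np.float64(2.0), np.float64(5.6))]
t 36.8417
78 width 0.0393
[(4, np.float64(5.1), np.float64(-0.5)), (2, np.float64(2.7), np.float64(-1.1)), (1, np.float64(1.7), np.float64(3.7)), (0, np.float64(1.6), np.float64(7.8))]
t 42.2583
[-0.14372332 -0.49752175 -1.05262879]
44.025
3.4813743167660145 [[ 0.0006  0.004 ]
 [ 0.002  -0.0043]]
```

View pics/c7.png

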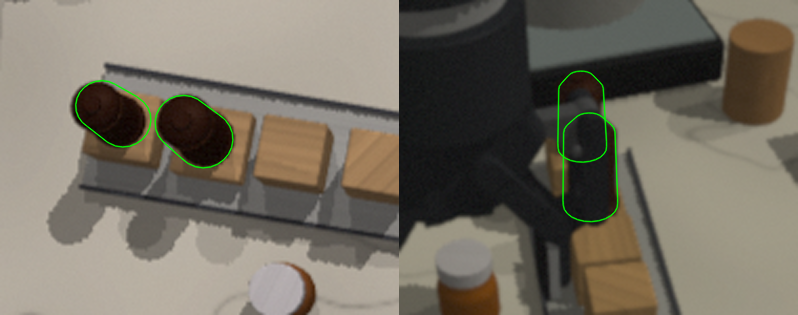

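The swap worked. In the top view the 78 now stands on the leftmost block and the 93 on the second, both upright; the arm hides them in the side view, so that half of the fit doesn't count. Contact heights agree with the block heights too. Next come 63 and 48.

Run:
```python
from mv import *
from loc import locate
carry(63,0,55,.16); carry(48,0,70,.16)
robot.reach([.40,-.1,.3],q(0)); robot.reach([.35,-.30,.35],q(0)); print(robot.get_time_s())
BL={93:25,78:40,63:55,48:70}
g=[(h,.01+BL[h]/1e3,pos("b",BL[h])) for h in BL]
x,c=locate(g,("top",),save="pics/c8.png"); print(c,(x-np.array([i[2] for i in g])).round(4))
cv2.imwrite("pics/side8.png",eyes.grab_frame("side")["img"][:,:,::-1])
cv2.imwrite("pics/top8.png",eyes.grab_frame("top")["img"][:,:,::-1])
a,b=cv2.imread("pics/top8.png"),cv2.imread("pics/side8.png")
cv2.imwrite("pics/c9.png",np.hstack([cv2.resize(a[150:350,90:490],(440,220)),cv2.resize(b[40:340,190:490],(350,350))[:220]]) )
```

```text
63 width 0.0349
[(4, np.float64(5.0), np.float64(-0.1)), (2, np.float64(2.7), np.float64(0.4)), (1, np.float64(1.4), np.float64(3.6)), (0, np.float64(1.3), np.float64(9.3))]
t 50.5
48 width 0.0272bad grip
```

The 63 is placed. The 48 grip closed to 27 mm instead of 34, so the pads probably slid up on the cap. I'll open, rise and look.

Run:
```python
from mv import *
from loc import locate
print(robot.get_position(),robot.get_force(),robot.get_finger_force())
p=robot.get_position(); effector.move_gripper(.08); robot.servo_line([p[0],p[1],.16],v=.2)
robot.reach([.40,-.1,.3],q(0)); robot.reach([.56,.06,.33],q(0)); print(robot.get_time_s())
x,c=locate([(48,.02,pos("t",48))],("top",)); print("top",c,x-pos("t",48))
x,c=locate([(48,.02,pos("t",48))],("side",)); print("side",c,x-pos("t",48))
a,b=[eyes.grab_frame(n)["img"] for n in("top","side")]
cv2.imwrite("pics/c8.png",np.hstack([cv2.resize(a[150:350,90:490],(450,225)),cv2.resize(b[250:450,200:450],(281,225))])[:,:,::-1])
```

```text
[ 0.46218247 -0.21448559  0.02809754] [-1.24271014  0.98850949  5.87649969] 35.55071701761335
56.5917
top 0.2724777183600713 [[-0.00210818  0.00050194]]
side 0.19113979756491123 [[ 5.31566620e-04 -1.00479126e-05]]
```

View pics/c8.png

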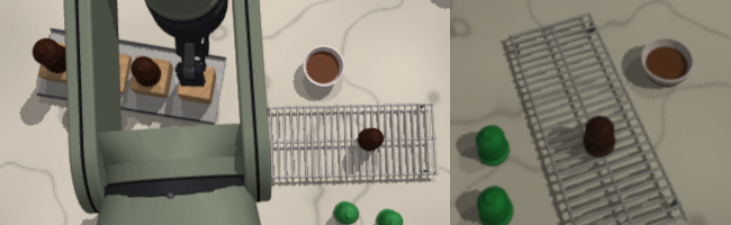

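The 48 is still upright in its place on the rack. I'll retry with a grasp 6 mm lower.

Run:
```python
from mv import *
from loc import locate
G[48]=.020
robot.reach([.40,-.1,.3],q(0))
carry(48,0,70,.16)
robot.reach([.40,-.1,.3],q(0)); robot.reach([.35,-.30,.35],q(0)); print(robot.get_time_s())
g=[(h,.01+BL[h]/1e3,pos("b",BL[h])) for h in BL]
x,c=locate(g,("top",),save="pics/c9.png"); print(c,(x-np.array([i[2] for i in g])).round(4))
b=eyes.grab_frame("side")["img"]; b=b[40:340,190:490]
cv2.imwrite("pics/c10.png",cv2.resize(b,(500,500))[:,:,::-1])
```

```text
48 width 0.031
[(4, np.float64(5.0), np.float64(0.3)), (2, np.float64(2.7), np.float64(-0.4)), (1, np.float64(1.2), np.float64(1.4)), (0, np.float64(1.1), np.float64(7.0))]
t 64.5667
66.5167
0.1363909844032027 [[ 0.0001  0.0018]
 [-0.0018 -0.0015]
 [-0.0008  0.0004]
 [-0.001   0.0005]]
```

```bash
python3 -c "
import cv2,numpy as np
a=cv2.imread('pics/c9.png');b=cv2.imread('pics/c10.png')
if a is not None: cv2.imwrite('pics/c11.png',np.hstack([cv2.resize(a,(int(a.shape[1]*.75),int(a.shape[0]*.75))),cv2.resize(b,(int(a.shape[0]*.75),)*2)]))"
```

```text
(no output)
```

View pics/c11.png

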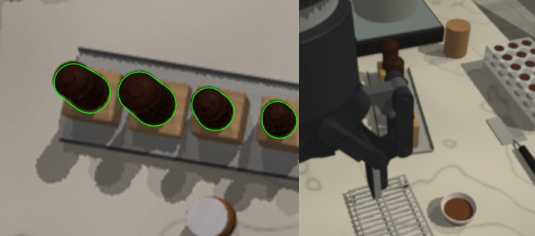

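All four towers stand upright within about 2 mm of their block centres, and the bowl and jar haven't moved. Handing in.

```bash
python3 -c "
from cell import close_job
print(close_job())"
```

```text
the job is handed in; nothing more can be done
None
```

The job is handed in at about 67 s: all four towers stand upright within about 2 mm of their matching block centres (93 on 25, 78 on 40, 63 on 55, 48 on 70), after I swapped the 93 and 78 that I had first placed on each other's blocks; that first put-down of the 93 read about 50 N at the wrist, the 78 dropped about 13 mm, and the bowl and jar look unmoved.

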